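# Draw the wooden marble launcher to its length mark and hold it

### The arm

A 7-joint arm with a two-finger parallel gripper is mounted at the origin on the work surface. World frame = base frame: x ahead of the robot, y to its left, z up, the work surface at z = 0. Lengths are in m, angles in rad, forces in N, time in s.
With the tool pointing down it reaches from about 0.425 to 0.925 m from the base axis. Payload 6.8 kg.
Tool frame: the origin (TCP) lies at the very end of the fingers, on their centre line; the grasp point (between the pads) lies 19 mm behind it; z points along the fingers, y is the line along which they close (so a half turn about z gives the same grasp; the last joint's range is limited). The gripper opens to 85 mm and grips with 20 to 120 N. Pads are 22 mm wide; open, the fingers measure 114 mm over their backs; the gripper's body (76 mm by 85 mm) begins 54 mm behind the grasp point. The pads swing forward as they close: fully open they stand 13 mm farther back than shut.
Start: joints at [1.094, 0.477, 0.022, 1.555, -0.011, 1.109, -0.083], TCP at [0.243, -0.63, 0.231] pointing down, gripper open.
Joint ranges: [-2.96, 2.96], [-0.34, 2.1], [-1.41, 1.46], [0.24, 2.44], [-1.37, 4.51], [0.17, 1.92], [-2.96, 2.96]. Speed limits (rad/s): [2.39, 2.39, 3.14, 3.14, 3.14, 3.14, 3.14].

### API

Orientations are given as a unit quaternion [w, x, y, z].
In Python, from station import bot gives the robot as it stands.
- The arm moves only by the tool jog_arm, never from a script. Its argument "motion" is a list of rows, each a list of 7 numbers: the turn, a rotation vector about the tool's x, y, z in rad, then the shift along the tool's x, y, z in mm, then the finger opening in mm, from 0 to 85.4. A call has 1 to 10 rows; each row is the pose to reach, as a shift and turn from the pose commanded when the call began, along the tool's axes at that moment; what a row does not reach only later rows make up. A row lasts 1/8 s, in which the tool goes at most 62.5 mm and 10.7 degrees, less where a joint would pass 70% of its speed; a pose out of reach is approached as far as the arm can. A call with a gripper value outside its range is refused whole. The fingers move at their own pace and stop on an object; "grip_force" is the grip in N (left out, the last holds). Time passes only in rows, so rows that repeat a pose let the fingers close. It gives the time, the measured TCP pose, the force, the opening and the grip force at its end, in the units of the state.
- bot.get_obs(): the state, without advancing time (a new reading comes with each control period).
- bot.read_camera(name): name is "side" or "top" or "wrist"; returns a dict with "pixels" (400x640x3 uint8, red, green, blue), "camera_matrix" (3x3 intrinsics, pixels), "distortion" ([k1, k2, p1, p2, k3] as OpenCV has them; the pictures are not rectified), "T" (4x4, takes a point from camera to world coordinates); the wrist camera has in their place "tool_from_camera" (4x4, takes a point from camera to tool coordinates, whose origin is the TCP and whose axes are the flange's). Camera axes: x right, y down, z forward; pixel columns grow to the right and rows downward; lengths in m; the calibration is good to about 2 mm. A picture is of the moment at which its call begins: read the wrist's pose just before it. There is no depth.
- bot.hand_in(): hands the job in; it is judged then, once.
Trained networks look in a picture, given as the dict that the camera call returned (one of the last four; its "shot" number tells which), for a name from the list of things; names that differ only in an ending like _2 or _b are one class to them, and where a whole thing is asked for, a point or a joint stands for the part that bears it (a point fixed in the world has none). Each returns a list of dicts, best first, with "score" (0 to 1); they miss things now and then, are a little off and sometimes report something else, mostly with a low value. They report only what shows in the picture. A call takes as long as a camera call.
- bot.spot_in(thing, picture): "xy" ([column, row] in pixels, amid what is visible of it).
- bot.tip_of(thing, picture): "xy" ([column, row] in pixels: a listed point, or the origin of a listed thing).
The state is a dict: "t": time; "q": joint angles; "joint_vel": joint speeds; "joint_torque": joint torques, N m; "eef_pos": TCP position; "tool_rot": TCP orientation; "contact_force": force on the tool from outside, world axes, zero at the start; "torque": the same for the moment, N m; "gripper_width": opening from 0.0 (shut) to 1.0 (fully open); "grasp_force": force on a finger pad.
Only numpy, scipy, OpenCV 4.12 (cv2) and the standard library are available. Lean on these libraries where they do the work, as an engineer would, in place of code of your own. Each camera call takes 0.05 s, during which the arm holds its last target. There are 200 camera calls.

### The job

Make the wooden marble launcher ready to load: first swing its safety lever (blue knob) a quarter turn, from across the draw rod to fully open, pointing back along the sleeve. Then pull the yellow paddle to draw the spring rod out until its black-tipped pointer is level with the white line on the red length mark, and finish while still holding it there in the gripper against the spring. Leave the length mark where it is set, and do not move or tip the other exhibits.

Things in the scene. Friction and masses are not known exactly. Their poses are not given: they have to be found in the camera images.
- launcher: Wooden marble launcher fixed to the table. Origin: table level under the lever's pivot; x runs along the rod from paddle to sleeve, so the rod is drawn along -x; z up. In mm: base board x -250..200, y -75..75, 20 thick; bridge x -12..12, y -52..52, top z 80; pale square sleeve x 45..201, y -28..28, top z 62; rod 16 thick at y 0, z 40; white scale rail at y -60.
- safety_lever (a joint): Lever angle: 0 = closed (across the rod, pointing to launcher +y), 1.571 = fully open (pointing to launcher +x, over the sleeve), a stop at each end; opens clockwise seen from above, stays where left, friction 0.05 N m. Closed, a red bar under the bridge stops two steel pins on the rod, which then draws only about 10 mm.
- lever_pivot (a point): Point on the lever's pivot axis, at the height of lever_knob (118 mm above the table).
- lever_knob (a point): Centre of the round upright blue knob at the lever's end: 18 mm in diameter, 36 mm tall (z 100 to 136 mm above the table), 70 mm from the pivot axis. The flat pale lever under it is 22 mm wide, z 82 to 100 mm.
- draw_rod (a joint): How far the rod is drawn out, m: 0 = home, 0.100 = end stop. The inner spring always pulls it home: about 4 N at home, rising by 1.1 N per 10 mm.
- paddle (a point): Grasp point on the yellow upright paddle fixed to the rod's outer end, 20 mm below the paddle's top edge and 95 mm above the table. The paddle is 16 mm thick along the launcher's x, 50 mm wide along its y, and spans z 30 to 115 mm. With the rod home it is at launcher x = -120 mm.
- pointer_tip (a point): Tip of the black-ended pointer that sticks out low from the paddle's foot to the launcher's -y side, at the same launcher x as the paddle; 38 mm above the table.
- length_mark (a joint): Where the red length mark is set along the scale rail, m, on the same scale as draw_rod: the pointer is level with the mark when draw_rod equals this value. The mark is a light friction slide and is easily pushed.
- mark_line (a point): Middle of the thin white line on top of the red length mark (block 14 x 16 x 12 mm), 38 mm above the table, at launcher y = -62 mm. Its x axis is the launcher's x axis.
- toy_car: Bystander: pale wooden toy car 120 x 61 x 61 mm, origin under its centre.
- catapult: Bystander: small wooden spoon catapult 170 x 84 mm, 86 mm high, origin under its centre.
- block_puzzle: Bystander: crossed-stick wooden block puzzle 75 x 75 x 54 mm, origin under its centre.
- marble_cup: Bystander: small turned wooden bowl, 64 mm across, 45 mm high, origin under its centre.
- glue_bottle: Bystander: white glue bottle with an orange cap, 52 mm across, 130 mm high, origin under its centre.
- wooden_figure: Bystander: standing wooden figure 50 x 96 mm, 156 mm high, origin under its centre.
- toy_plane: Bystander: wooden toy aeroplane 150 mm long, span 190 mm, 78 mm high, origin under its middle.

How it is judged:
On the way, in this order (a step that is already met when the one before it is completed fails the run):
1. the safety lever is fully open while the rod is still home (value of joint safety_lever above 1.4 rad and value of joint draw_rod below 0.02 m), for 0.2 s.
2. the rod is drawn out so that the pointer is level with the length mark (x of pointer_tip in the frame of mark_line between -0.005 and 0.005 m), for 0.5 s.
At the end, for the whole second after the job is handed in: Safety lever within 0.22 rad of its open stop; pointer within 5 mm of the length mark's line and still; the fingers hold the rod against its spring (over 2 N); the mark within 4 mm of where it was set; the other exhibits upright and within 20 mm of where they stood (all of step 2 and velocity of joint draw_rod between -0.01 and 0.01 m/s and value of joint safety_lever above 1.35 rad and contact force between the fingers and draw_rod above 2 N and distance of mark_line from where it was at the start of the episode below 0.004 m and angle between each of toy_car, catapult, block_puzzle, marble_cup, glue_bottle, wooden_figure, toy_plane's own z axis and vertical below 0.3 rad); the arm keeps its last pose, push and grip.
It fails at once if another exhibit is moved by more than 20 mm or tipped (distance of any of toy_car, catapult, block_puzzle, marble_cup, glue_bottle, wooden_figure, toy_plane from where it was at the start of the episode above 0.02 m or angle between any of toy_car, catapult, block_puzzle, marble_cup, glue_bottle, wooden_figure, toy_plane's own z axis and vertical above 0.4 rad).
It fails at once if the length mark is pushed along (distance of mark_line from where it was at the start of the episode above 0.006 m).
It also fails if it takes over 45 s, if anything falls off the work surface, if the arm or the gripper's body presses on something with over 40 N, if the wrist force passes 120 N, or if a joint passes its speed limit or range.

## Working session

There is one attempt and no reset: what is moved stays moved. The work goes in short steps, Python scripts to look and compute and a tool call to move; the robot and the scene stay as the last step left them, time stands still between calls to the robot, and variables do not carry over. Pictures are saved under pics/ and viewed, at most 10 in all, crops included, and the job is handed in when it is done.

Besides the shell and the picture viewer there is one more tool, called by a JSON object that holds its "op" and its "data". jog_arm: Moves the arm, as the interface text tells. Its arguments: {"type":"object","properties":{"motion":{"type":"array"},"grip_force":{"type":"number"}},"required":["motion"]}

```bash
mkdir -p pics; cat > h.py <<'E'
import numpy as np, cv2
from station import bot
from scipy.spatial.transform import Rotation as R
def Tcam(pic,obs=None):
    if 'T' in pic: return np.array(pic['T'])
    q=obs['tool_rot']; M=np.eye(4); M[:3,:3]=R.from_quat([q[1],q[2],q[3],q[0]]).as_matrix(); M[:3,3]=obs['eef_pos']
    return M@np.array(pic['tool_from_camera'])
def onz(pic,xy,z,obs=None):
    u=cv2.undistortPoints(np.array([[xy]],float),np.array(pic['camera_matrix']),np.array(pic['distortion']))[0,0]
    T=Tcam(pic,obs); d=T[:3,:3]@np.array([u[0],u[1],1]); o=T[:3,3]
    return o+d*(z-o[2])/d[2]
def proj(pic,P,obs=None):
    T=np.linalg.inv(Tcam(pic,obs)); r,_=cv2.Rodrigues(T[:3,:3])
    return cv2.projectPoints(np.array(P,float).reshape(-1,3),r,T[:3,3],np.array(pic['camera_matrix']),np.array(pic['distortion']))[0][:,0]
def save(pic,n): cv2.imwrite('pics/'+n,np.ascontiguousarray(pic['pixels'][:,:,::-1]))
H=dict(lever_pivot=.118,lever_knob=.118,paddle=.095,pointer_tip=.038,mark_line=.038,launcher=0)
E
python3 - <<'E'
from h import *
np.set_printoptions(precision=4,suppress=True)
o=bot.get_obs(); print(o)
for c in ['top','side']:
    p=bot.read_camera(c); save(p,c+'0.png'); print(c,Tcam(p)[:3,3])
    for n,z in H.items():
        for r in bot.tip_of(n,p)[:2]: print(n,np.round(r['xy'],1),round(r['score'],2),onz(p,r['xy'],z))
    for n in ['toy_car','catapult','block_puzzle','marble_cup','glue_bottle','wooden_figure','toy_plane']:
        for r in bot.tip_of(n,p)[:1]: print(n,np.round(r['xy'],1),round(r['score'],2),onz(p,r['xy'],0))
E
```

```text
{'t': 0.0, 'q': array([ 1.0939,  0.4778,  0.0223,  1.5564, -0.0115,  1.1093, -0.0831]), 'joint_vel': array([ 0.0012,  0.0002, -0.0005, -0.0007,  0.0009, -0.0012, -0.0004]), 'joint_torque': array([  0.0002, -59.644 ,   1.6073, -28.1196,   0.0123,   0.0093,
        -0.    ]), 'eef_pos': array([ 0.2431, -0.6291,  0.2303]), 'tool_rot': array([-0.0009,  0.983 ,  0.1834, -0.0002]), 'contact_force': array([ 0.1171, -0.0683, -0.2819]), 'torque': array([-0.0095,  0.0433, -0.0108]), 'grasp_force': 0.0, 'gripper_width': 0.9996388909381463}
top [ 0.2625 -0.0303  1.5602]
lever_pivot [281.3 204.2] 0.72 [0.5793 0.1115 0.118 ]
lever_knob [284.6 224.7] 0.8 [0.5164 0.102  0.118 ]
paddle [322.  199.5] 0.58 [ 0.5955 -0.0112  0.095 ]
pointer_tip [316.6 188.5] 0.55 [0.6451 0.0059 0.038 ]
pointer_tip [450.2 188.5] 0.19 [ 0.6325 -0.4203  0.038 ]
mark_line [328.8 181. ] 0.37 [ 0.6688 -0.0339  0.038 ]
launcher [286.3 215. ] 0.94 [0.5689 0.1071 0.    ]
toy_car [313.8 158.6] 0.87 [0.7576 0.0138 0.    ]
catapult [236.4 169.3] 0.84 [0.7279 0.2708 0.    ]
block_puzzle [240.1 270.8] 0.66 [0.394  0.2541 0.    ]
marb
[... 353 characters left out ...]
]
paddle [318.3 200.5] 0.75 [ 0.5883 -0.0296  0.095 ]
paddle [349.6 221.5] 0.21 [0.4673 0.0908 0.095 ]
pointer_tip [300.5 214.5] 0.84 [ 0.6533 -0.0144  0.038 ]
mark_line [316.2 169. ] 0.67 [ 0.6305 -0.3614  0.038 ]
mark_line [297.7 212.4] 0.57 [ 0.6655 -0.0269  0.038 ]
launcher [318.2 246.2] 0.68 [0.5733 0.1194 0.    ]
toy_car [271.1 224. ] 0.96 [0.7628 0.0052 0.    ]
catapult [266.9 269.9] 0.72 [0.7303 0.2629 0.    ]
block_puzzle [371.1 276.3] 0.64 [0.3851 0.2586 0.    ]
marble_cup [353.2 220.9] 0.76 [ 0.4566 -0.0472  0.    ]
glue_bottle [384.6 164.2] 0.66 [ 0.3324 -0.5052  0.    ]
wooden_figure [282.6 319.3] 0.67 [0.6434 0.4753 0.    ]
toy_plane [316.  169.7] 0.83 [ 0.6376 -0.4215  0.    ]
```

```bash
python3 - <<'E'
import cv2,numpy as np
a=cv2.imread('pics/top0.png')[130:310,150:500];b=cv2.imread('pics/side0.png')[140:320,230:420]
b=cv2.resize(b,None,fx=1.6,fy=1.6)
a=cv2.resize(a,None,fx=2,fy=2);cv2.imwrite('pics/a.png',a[:,:800]);cv2.imwrite('pics/b.png',b)
c=np.zeros((360+288,700,3),np.uint8);c[:360]=a;c[360:,:b.shape[1]]=b
cv2.imwrite('pics/c.png',c[:600])
E
```

```text
(no output)
```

View pics/c.png

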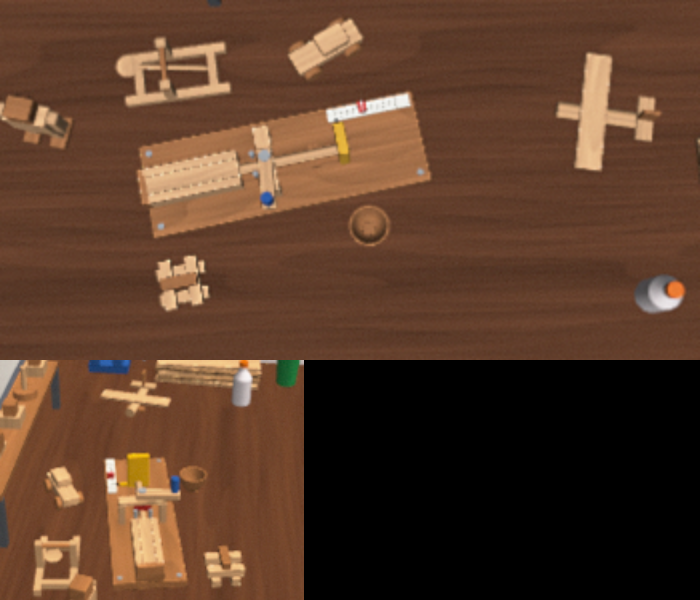

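```bash
cat >> h.py <<'E'
def delta(pos,yaw,o=None):
    """target TCP pos, tool y heading yaw (deg), pointing down"""
    o=o or bot.get_obs(); q=o['tool_rot']; A=R.from_quat([q[1],q[2],q[3],q[0]])
    y=np.array([np.cos(np.radians(yaw)),np.sin(np.radians(yaw)),0]); z=np.array([0,0,-1.]); x=np.cross(y,z)
    B=R.from_matrix(np.c_[x,y,z])
    print('turn',np.round((A.inv()*B).as_rotvec(),3),'shift mm',np.round(A.inv().apply(np.array(pos)-o['eef_pos'])*1e3,1))
E
python3 -c "
from h import *
p=bot.read_camera('wrist');print(p['tool_from_camera'],p['camera_matrix'])
delta([.58,.03,.40],-80)"
```

```text
[[-3.84893755e-04 -9.47635946e-01 -3.19352416e-01  8.15508663e-02]
 [ 9.99999869e-01 -2.56815982e-04 -4.43164482e-04 -7.47471771e-04]
 [ 3.37943789e-04 -3.19352545e-01  9.47635920e-01 -1.42774264e-01]
 [ 0.00000000e+00  0.00000000e+00  0.00000000e+00  1.00000000e+00]] [[285.19023826   0.         321.23373092]
 [  0.         285.19023826 202.17061513]
 [  0.           0.           1.        ]]
turn [-0.    -0.     0.194] shift mm [ 551.8 -493.9 -168.7]
```

{"op": "jog_arm", "data": {"motion": [[0, 0, 0.19, 30, -25, -60, 85], [0, 0, 0.19, 552, -494, -120, 85], [0, 0, 0.19, 552, -494, -120, 85], [0, 0, 0.19, 552, -494, -120, 85], [0, 0, 0.19, 552, -494, -120, 85], [0, 0, 0.19, 552, -494, -120, 85], [0, 0, 0.19, 552, -494, -120, 85], [0, 0, 0.19, 552, -494, -120, 85], [0, 0, 0.19, 552, -494, -120, 85], [0, 0, 0.19, 552, -494, -120, 85]]}}

```text
t: 2.7
eef_pos: [0.5143, -0.0989, 0.3379]
tool_rot: [0.0, 0.996, 0.089, 0.0]
contact_force: [1.0, -0.0, 0.4]
gripper_width: 1.0
grasp_force: 0.0
```

```bash
python3 -c "
from h import *
delta([.58,.03,.35],-80)"
```

```text
turn [ 0.001 -0.001  0.004] shift mm [  87.6 -115.2  -12.1]
```

{"op": "jog_arm", "data": {"motion": [[0, 0, 0, 88, -115, -12, 85], [0, 0, 0, 88, -115, -12, 85], [0, 0, 0, 88, -115, -12, 85], [0, 0, 0, 88, -115, -12, 85], [0, 0, 0, 88, -115, -12, 85]]}}

```text
t: 3.32
eef_pos: [0.5794, 0.0257, 0.349]
tool_rot: [0.001, 0.996, 0.088, -0.0]
contact_force: [-0.3, 0.2, 0.4]
gripper_width: 0.994
grasp_force: 0.0
```

```bash
cat > look.py <<'E'
from h import *
import sys
np.set_printoptions(precision=4,suppress=True)
o=bot.get_obs(); p=bot.read_camera('wrist'); save(p,sys.argv[1]); print(o['eef_pos'],o['contact_force'])
for n,z in H.items():
    for r in bot.tip_of(n,p)[:2]: print(n,np.round(r['xy'],1),round(r['score'],2),onz(p,r['xy'],z,o))
E
python3 look.py w1.png
```

```text
[0.5794 0.0257 0.349 ] [-0.2732  0.152   0.3972]
lever_pivot [259.2 164.8] 0.76 [0.5723 0.1083 0.118 ]
lever_pivot [586.1 166.4] 0.33 [ 0.6448 -0.3158  0.118 ]
lever_knob [253.9 213.6] 0.67 [0.5021 0.1083 0.118 ]
paddle [348.7 157.8] 0.81 [ 0.5985 -0.0093  0.095 ]
pointer_tip [342.7 120.2] 0.97 [0.6446 0.0044 0.038 ]
mark_line [373.2 111.2] 0.49 [ 0.6654 -0.0385  0.038 ]
mark_line [585.2 169.4] 0.24 [ 0.6368 -0.3931  0.038 ]
launcher [271.3 150.9] 0.88 [0.5723 0.1118 0.    ]
```

View pics/w1.png

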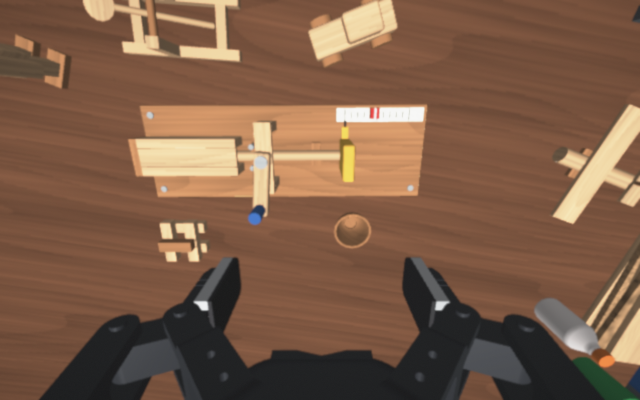

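```bash
python3 - <<'E'
from h import *
np.set_printoptions(precision=4,suppress=True)
o=bot.get_obs(); p=bot.read_camera('wrist')
L=[];W=[]
for xy,l,z in [((140,106),(.2,-.075),.02),((427,105),(-.25,-.075),.02),((417,196.5),(-.25,.075),.02),((158,196.5),(.2,.075),.02),((259.2,164.8),(0,0),.118),((253.9,213.6),(0,.07),.118),((348.7,157.8),(-.12,0),.095),((342.7,120.2),None,.038),((373.2,111.2),None,.038),((375,113),None,.038)]:
    w=onz(p,xy,z,o)[:2]
    if l: L.append(l);W.append(w)
    else: print(w)
L=np.array(L);W=np.array(W)
Lc,Wc=L-L.mean(0),W-W.mean(0)
th=np.arctan2((Lc[:,0]*Wc[:,1]-Lc[:,1]*Wc[:,0]).sum(),(Lc*Wc).sum())
Rm=np.array([[np.cos(th),-np.sin(th)],[np.sin(th),np.cos(th)]])
t=W.mean(0)-Rm@L.mean(0)
print(np.degrees(th),t);print((W-t)@Rm-L)
np.savez('L.npz',R=Rm,t=t,th=th)
for xy in [(342.7,120.2),(373.2,111.2),(375,113)]: print((onz(p,xy,.038,o)[:2]-t)@Rm)
for n,l in [('knob',(0,.07)),('open',(.07,0)),('paddle',(-.12,0))]: print(n,Rm@np.array(l)+t)
delta([*(Rm@np.array([0,.07])+t),.25],np.degrees(th)-180,o)
E
```

```text
[0.6451 0.0064]
[ 0.6661 -0.0364]
[ 0.664  -0.0397]
100.2292164059459 [0.5727 0.1127]
[[-0.002   0.0023]
 [ 0.0001  0.0009]
 [-0.0004  0.0008]
 [-0.0023  0.0003]
 [-0.0024  0.0006]
 [ 0.01   -0.0003]
 [-0.0029 -0.0046]]
[-0.1175 -0.0525]
[-0.1634 -0.0654]
[-0.1663 -0.0628]
knob [0.5038 0.1003]
open [0.5602 0.1816]
paddle [ 0.594  -0.0054]
turn [ 0.    -0.    -0.001] shift mm [-61.8 -85.2  99.3]
```

{"op": "jog_arm", "data": {"motion": [[0, 0, 0, -62, -80, 140, 85], [0, 0, 0, -62, -80, 140, 85], [0, 0, 0, -62, -80, 140, 85], [0, 0, 0, -62, -80, 140, 85], [0, 0, 0, -62, -80, 140, 85]]}}

```text
t: 4.35
eef_pos: [0.5058, 0.0955, 0.2102]
tool_rot: [0.0, 0.996, 0.089, 0.001]
contact_force: [-0.0, -0.7, -0.0]
gripper_width: 0.994
grasp_force: 0.0
```

```bash
python3 look.py w2.png
```

```text
[0.5058 0.0955 0.2102] [-0.0206 -0.7337 -0.0373]
lever_pivot [317.9 121.9] 0.74 [0.5737 0.1112 0.118 ]
lever_knob [310.4 207. ] 0.93 [0.502  0.1052 0.118 ]
paddle [456.7 120.9] 0.81 [ 0.5945 -0.0073  0.095 ]
paddle [197.3 236. ] 0.65 [0.4439 0.21   0.095 ]
pointer_tip [440.5  62.6] 0.62 [0.6471 0.0009 0.038 ]
mark_line [482.4  51.9] 0.6 [ 0.6633 -0.0366  0.038 ]
launcher [321.2 117.9] 0.92 [0.573  0.1084 0.    ]
```

View pics/w2.png

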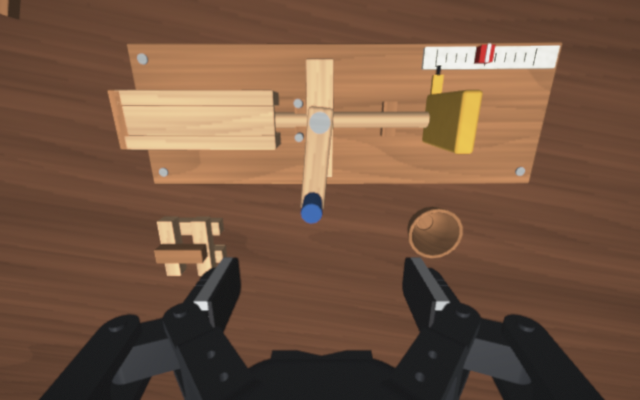

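```bash
python3 -c "
from h import *
delta([.5028,.1035,.106],-79.8)"
```

```text
turn [ 0.    -0.001 -0.   ] shift mm [ -1.   -8.2 103.8]
```

{"op": "jog_arm", "data": {"motion": [[0, 0, 0, -1, -8, 50, 60], [0, 0, 0, -1, -8, 90, 60], [0, 0, 0, -1, -8, 103, 60], [0, 0, 0, -1, -8, 103, 60], [0, 0, 0, -1, -8, 103, 15], [0, 0, 0, -1, -8, 103, 15], [0, 0, 0, -1, -8, 103, 15], [0, 0, 0, -1, -8, 103, 15]], "grip_force": 20}}

```text
t: 5.7
eef_pos: [0.5029, 0.1036, 0.1073]
tool_rot: [-0.0, 0.996, 0.089, 0.001]
contact_force: [-1.0, 0.2, 6.7]
gripper_width: 0.203
grasp_force: 22.3
```

{"op": "jog_arm", "data": {"motion": [[0, 0, 0, 1, -8.7, -2, 15], [0, 0, 0, 4.2, -20.4, -2, 15], [0, 0, 0, 9.4, -31.5, -2, 15], [0, 0, 0, 16.4, -41.5, -2, 15], [0, 0, 0, 25, -50, -2, 15], [0, 0, 0, 35, -57, -2, 15], [0, 0, 0, 46, -62, -2, 15], [0, 0, 0, 58, -65.5, -2, 15], [0, 0, 0, 70, -66.5, -2, 15], [0, 0, 0, 73, -66.5, -2, 15]]}}

```text
t: 6.95
eef_pos: [0.555, 0.1778, 0.1064]
tool_rot: [0.004, 0.996, 0.089, -0.009]
contact_force: [-27.0, -14.9, 18.6]
gripper_width: 0.198
grasp_force: 29.3
```

```bash
python3 look.py w3.png;  python3 -c "
from h import *
print(bot.get_obs()['grasp_force'],bot.get_obs()['gripper_width'])"
```

```text
[0.555  0.1778 0.1064] [-27.0023 -14.8754  18.593 ]
lever_pivot [454.9 260.2] 0.6 [0.5725 0.111  0.118 ]
lever_knob [320.5 259.4] 0.85 [0.5608 0.18   0.118 ]
pointer_tip [585.5 134.2] 0.82 [0.6478 0.0023 0.038 ]
launcher [400.3 191.2] 0.9 [0.5735 0.1079 0.    ]
launcher [583.6 138.4] 0.47 [ 0.6462 -0.0326  0.    ]
28.92205059528351 0.19601922867036597
```

View pics/w3.png

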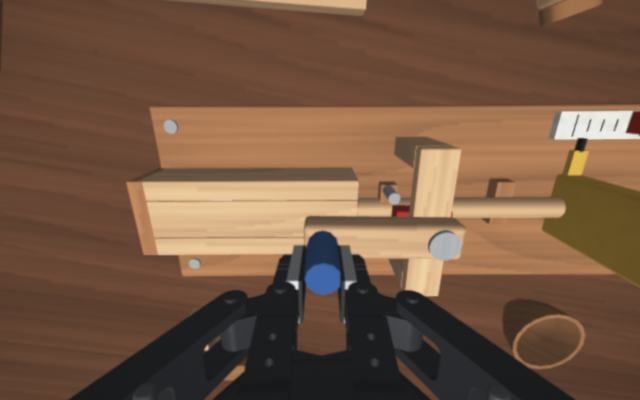

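{"op": "jog_arm", "data": {"motion": [[0, 0, 0, -3, 0, 0, 15], [0, 0, 0, -3, 0, 0, 50], [0, 0, 0, -3, 0, 0, 60], [0, 0, 0, -3, 0, -30, 85], [0, 0, 0, -3, 0, -80, 85], [0, 0, 0, -3, 60, -80, 85], [0, 0, 0, 0, 120, -80, 85], [0, 0, 0, 0, 180, -80, 85], [0, 0, 0, 0, 188, -80, 85], [0, 0, 0, 0, 188, -80, 85]]}}

```text
t: 8.55
eef_pos: [0.5965, -0.0024, 0.1886]
tool_rot: [-0.001, 0.996, 0.089, 0.001]
contact_force: [0.1, 0.1, 0.3]
gripper_width: 0.992
grasp_force: 0.0
```

```bash
python3 look.py w4.png;  python3 -c "
from h import *
delta([.5946,-.006,.076],-79.8)"
```

```text
[ 0.5965 -0.0024  0.1886] [0.0622 0.0589 0.26  ]
lever_pivot [178.8 216. ] 0.83 [0.5741 0.1103 0.118 ]
lever_knob [ 90.4 219.9] 0.56 [0.5583 0.1794 0.118 ]
paddle [326.5 204.7] 0.73 [ 0.5967 -0.0062  0.095 ]
paddle [601.3 384.9] 0.19 [ 0.4457 -0.3387  0.095 ]
pointer_tip [325.6 138. ] 0.97 [0.6474 0.0032 0.038 ]
mark_line [369.7 128.8] 0.59 [ 0.664  -0.0385  0.038 ]
launcher [226.4 180.9] 0.76 [0.5731 0.1095 0.    ]
turn [-0.    -0.     0.003] shift mm [ -1.8   4.1 112.4]
```

View pics/w4.png

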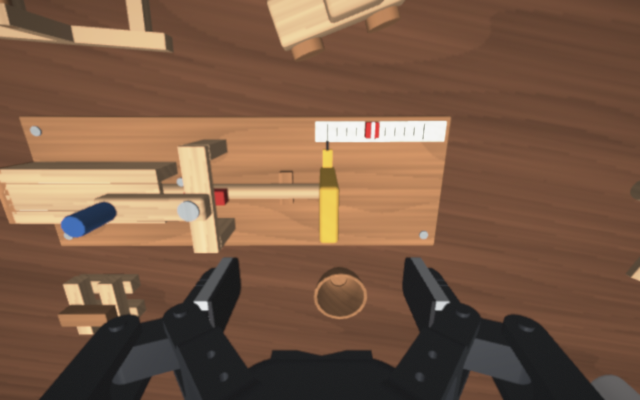

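{"op": "jog_arm", "data": {"motion": [[0, 0, 0, -2, 4, 50, 85], [0, 0, 0, -2, 4, 95, 85], [0, 0, 0, -2, 4, 112, 85], [0, 0, 0, -2, 4, 112, 85], [0, 0, 0, -2, 4, 112, 10], [0, 0, 0, -2, 4, 112, 10], [0, 0, 0, -2, 4, 112, 10], [0, 0, 0, -2, 4, 112, 10], [0, 0, 0, -2, 4, 112, 10]], "grip_force": 60}}

```text
t: 10.02
eef_pos: [0.5949, -0.0087, 0.0771]
tool_rot: [0.001, 0.996, 0.089, 0.001]
contact_force: [-1.2, -4.2, 6.2]
gripper_width: 0.179
grasp_force: 59.6
```

```bash
python3 look.py w5.png; python3 - <<'E'
from h import *
o=bot.get_obs();print(o['gripper_width'],o['grasp_force'])
E
```

```text
[ 0.5949 -0.0087  0.0771] [-1.1612 -4.2049  6.1827]
lever_pivot [ 35.  310.1] 0.81 [0.5721 0.1115 0.118 ]
paddle [321.7 274.2] 0.66 [ 0.5958 -0.008   0.095 ]
pointer_tip [317.3 157.5] 0.78 [0.6439 0.0033 0.038 ]
mark_line [392.2 138.9] 0.57 [ 0.6636 -0.0408  0.038 ]
launcher [173.6 211.2] 0.68 [0.5731 0.1109 0.    ]
launcher [ 37.6 309.6] 0.34 [0.4543 0.2305 0.    ]
0.17664069605602176 59.59586441516876
```

View pics/w5.png

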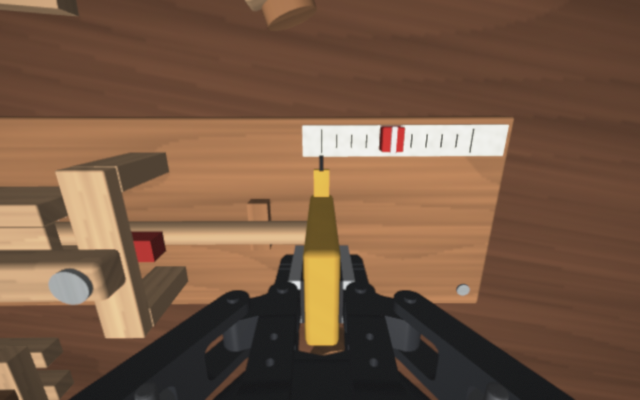

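```bash
python3 - <<'E'
from h import *
o=bot.get_obs();p=bot.read_camera('wrist')
L=np.load('L.npz');f=lambda xy,z:((onz(p,xy,z,o)[:2]-L['t'])@L['R']).round(4)
for xy in [(321.3,156),(394,139)]: print(f(xy,.038))
for xy in [(322,140),(472,140)]: print(f(xy,.026),f(xy,.03))
E
```

```text
[-0.1228 -0.0516]
[-0.1683 -0.0622]
[-0.1233 -0.0603] [-0.1233 -0.0607]
[-0.2233 -0.06  ] [-0.2212 -0.0605]
```

{"op": "jog_arm", "data": {"motion": [[0, 0, 0, 0, 6, 0, 10], [0, 0, 0, 0, 14, 0, 10], [0, 0, 0, 0, 22, 0, 10], [0, 0, 0, 0, 30, 0, 10], [0, 0, 0, 0, 38, 0, 10], [0, 0, 0, 0, 44, 0, 10], [0, 0, 0, 0, 44, 0, 10], [0, 0, 0, 0, 44, 0, 10]]}}

```text
t: 11.42
eef_pos: [0.6019, -0.0469, 0.0771]
tool_rot: [-0.002, 0.996, 0.09, 0.0]
contact_force: [-4.7, 6.6, 9.1]
gripper_width: 0.177
grasp_force: 59.9
```

```bash
python3 look.py w6.png; python3 - <<'E'
import cv2
a=cv2.imread('pics/w6.png')[90:240,220:420];cv2.imwrite('pics/w6c.png',cv2.resize(a,None,fx=4,fy=4,interpolation=cv2.INTER_CUBIC))
E
```

```text
[ 0.6019 -0.0469  0.0771] [-4.6519  6.6423  9.0651]
lever_pivot [321.  275.8] 0.38 [ 0.6166 -0.0435  0.118 ]
paddle [321.4 274.7] 0.7 [ 0.6025 -0.0462  0.095 ]
pointer_tip [321.7 156.8] 0.93 [ 0.6517 -0.0372  0.038 ]
mark_line [331.  139.8] 0.62 [ 0.6632 -0.041   0.038 ]
launcher [128.8 208.6] 0.8 [0.575  0.1091 0.    ]
launcher [330.5 141.4] 0.75 [ 0.6581 -0.0428  0.    ]
```

View pics/w6c.png

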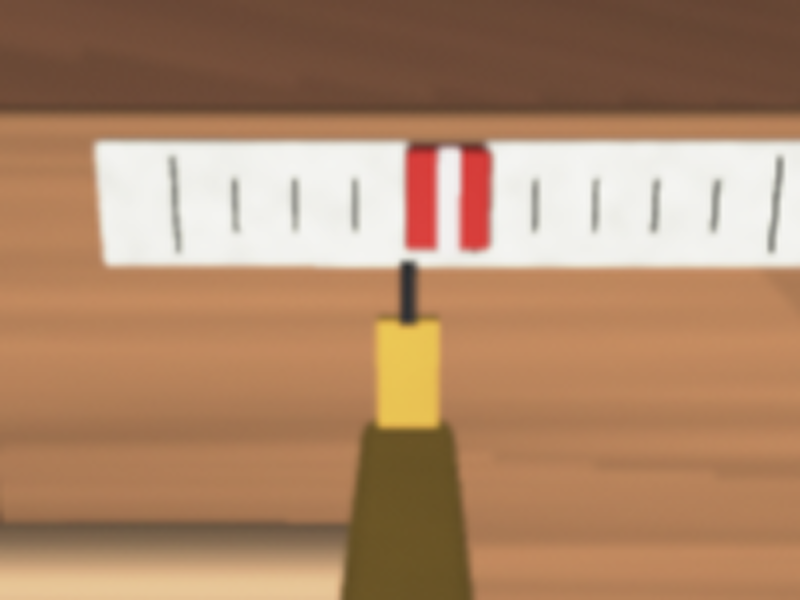

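{"op": "jog_arm", "data": {"motion": [[0, 0, 0, 0, 4, 0, 10], [0, 0, 0, 0, 7, 0, 10], [0, 0, 0, 0, 7, 0, 10], [0, 0, 0, 0, 7, 0, 10], [0, 0, 0, 0, 7, 0, 10]]}}

```text
t: 12.4
eef_pos: [0.6031, -0.0534, 0.0771]
tool_rot: [-0.002, 0.996, 0.091, -0.0]
contact_force: [-4.8, 8.5, 7.4]
gripper_width: 0.178
grasp_force: 60.0
```

```bash
python3 look.py w7.png; python3 - <<'E'
import cv2
a=cv2.imread('pics/w7.png')[90:240,220:420];cv2.imwrite('pics/w7c.png',cv2.resize(a,None,fx=4,fy=4,interpolation=cv2.INTER_CUBIC))
E
```

```text
[ 0.6031 -0.0534  0.0771] [-4.7999  8.4697  7.3871]
lever_pivot [119.4 212.4] 0.62 [0.6313 0.0303 0.118 ]
paddle [320.7 271.9] 0.71 [ 0.6052 -0.0521  0.095 ]
mark_line [317.6 137.3] 0.74 [ 0.6644 -0.039   0.038 ]
launcher [120.2 210.1] 0.88 [0.5735 0.1095 0.    ]
```

View pics/w7c.png

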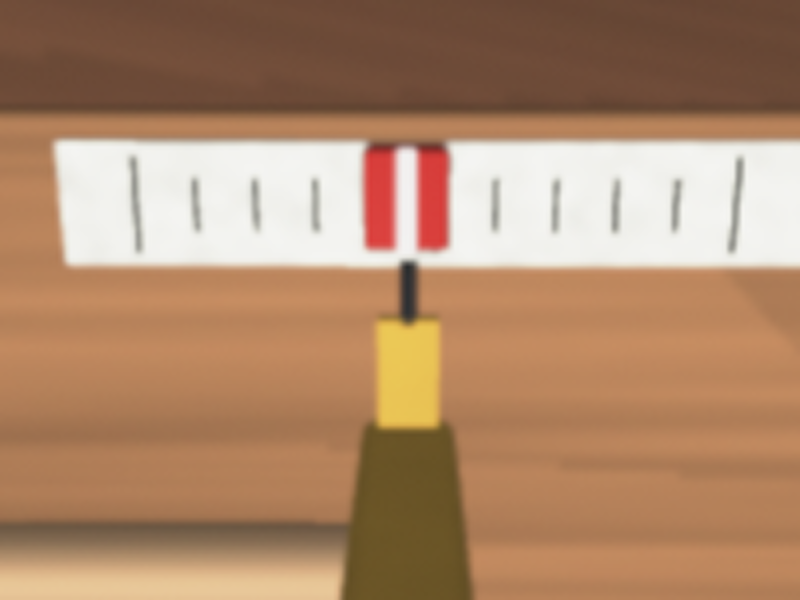

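The pointer (crop x 408) is level with the white line (crop x 406), and the mark hasn't moved. I'll hold briefly to settle, then hand in.

{"op": "jog_arm", "data": {"motion": [[0, 0, 0, 0, 0, 0, 10], [0, 0, 0, 0, 0, 0, 10], [0, 0, 0, 0, 0, 0, 10], [0, 0, 0, 0, 0, 0, 10], [0, 0, 0, 0, 0, 0, 10]]}}

```text
t: 13.38
eef_pos: [0.6031, -0.0534, 0.0771]
tool_rot: [-0.002, 0.996, 0.091, -0.0]
contact_force: [-4.0, 7.7, 8.1]
gripper_width: 0.185
grasp_force: 60.0
```

```bash
python3 -c "
from h import *
o=bot.get_obs();print(o['eef_pos'],o['contact_force'],o['grasp_force']);print(bot.hand_in())"
```

```text
[ 0.60311686 -0.05339083  0.0771089 ] [-3.95036614  7.71576843  8.08419723] 59.95844900608063
the job is handed in; nothing more can be done
None
```

The job is handed in, with no verdict returned: the lever was swung fully open, and in the last picture the pointer was level with the mark's white line to within about 1 mm, with the gripper still holding the paddle at 60 N against the spring.

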